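# Reload the bar-end sanding jig

## Robot

A 6-joint arm with a two-finger parallel gripper is mounted at the origin on the work surface. World frame = base frame: x ahead of the robot, y to its left, z up, the work surface at z = 0. Lengths are in m, angles in rad, forces in N, time in s.
With the tool pointing down it reaches from about 0.35 to 0.875 m from the base axis. Payload 4.2 kg.
Tool frame: the origin (TCP) lies on the centre line of the jaws, within the pads' length; the fingertips stand 8 mm ahead of it and the grasp point (between the pads) lies 11 mm behind it (r.tip_reach is the distance from the TCP to the fingertips, in m); z points along the fingers, y is the line along which they close (so a half turn about z gives the same grasp; the last joint's range is limited). The gripper opens to 87 mm and grips with 3 to 60 N. Pads are 19 mm wide; open, the fingers measure 117 mm over their backs; the gripper's body (75 mm by 190 mm) begins 51 mm behind the grasp point.
Start: joints at [-0.988, 0.385, 0.008, 0, -1.194, -0.259], TCP at [0.199, -0.592, 0.231] pointing down, gripper open.
Joint ranges: [-3.14, 3.14], [-1.21, 2.06], [-1.07, 1.41], [-3.16, 2.05], [-2.99, -0.16], [-3.1, 3.1]. Speed limits (rad/s): [2.79, 2.79, 3.14, 3.14, 3.14, 3.14].

## Interface

Orientations are given as a unit quaternion [w, x, y, z].
In Python, from workcell import r gives the robot as it stands.
- The arm moves only by the tool apply_moves, never from a script. Its argument "series" is a list of rows, each a list of 7 numbers: the closure, from 0 (fully open) to 1 (shut), then the shift along the tool's x, y, z in m, then the turn, a rotation vector about the tool's x, y, z in degrees. In form: [[jaw, tx, ty, tz, rx, ry, rz], ...]. A call has 1 to 8 rows; each row is the pose to reach, as a shift and turn from the pose commanded when the call began, along the tool's axes at that moment; what a row does not reach only later rows make up. A row lasts 1/8 s, in which the tool goes at most 62.5 mm and 10.7 degrees, less where a joint would pass 70% of its speed; a pose out of reach is approached as far as the arm can. A call with a gripper value outside its range is refused whole. The fingers move at their own pace and stop on an object; "squeeze" is the grip in N (left out, the last holds). Time passes only in rows, so rows that repeat a pose let the fingers close. It gives the time, the measured TCP pose, the force, the opening and the grip force at its end, in the units of the state.
- r.read_state(): the state, without advancing time (a new reading comes with each control period).
- r.camera(name): name is "side" or "top" or "wrist"; returns a dict with "img" (420x560x3 uint8, blue, green, red), "depth" (420x560 float32, m along the optical axis (not along the pixel's ray), 0 where there is no reading), "camera_matrix" (3x3 intrinsics, pixels), "world_from_camera" (4x4, takes a point from camera to world coordinates); the wrist camera has in their place "tool_from_camera" (4x4, takes a point from camera to tool coordinates, whose origin is the TCP and whose axes are the flange's). Camera axes: x right, y down, z forward; pixel columns grow to the right and rows downward; lengths in m; the calibration is good to about 2 mm. A picture is of the moment at which its call begins: read the wrist's pose just before it.
- r.finish_job(): hands the job in; it is judged then, once.
The state is a dict: "time_s": time; "joint_positions": joint angles; "qd": joint speeds; "joint_torque": joint torques, N m; "tcp_pos": TCP position; "tool_rot": TCP orientation; "ft_force": force on the tool from outside, world axes, zero at the start; "wrist_torque": the same for the moment, N m; "grip_width": finger opening in m; "gripper_force": force on a finger pad.
Only numpy, scipy, OpenCV 4.12 (cv2) and the standard library are available. Lean on these libraries where they do the work, as an engineer would, in place of code of your own. Each camera call takes 0.05 s, during which the arm holds its last target. There are 200 camera calls.

## Task

Reload the sanding jig: pull the red index knob, slide the carriage over to the loading station in front of the blue stop plate and let the pin drop into its hole; there, draw out the finished white bar and lay it in the notches across the two posts of the wooden rest, and feed every orange bar endwise through a guide tube of its own until it is fully home against the stop plate. Then pull the knob again, slide the loaded carriage back to the sanding station and let the pin lock it there, with all orange bars still home. Leave the other things on the bench alone.

Things in the scene. Friction and masses are not known exactly. Their poses are not given: they have to be found in the camera images.
- raw1_mid (a point): an orange bar, square, 160 mm long (along its x axis), 20 by 20 mm, 55 to 115 g; this point is the bar's centre (10 mm above its underside). It starts lying on the cutting mat. May be absent (two or three orange bars are there)
- raw2_mid (a point): an orange bar, square, 160 mm long (along its x axis), 20 by 20 mm, 55 to 115 g; this point is the bar's centre (10 mm above its underside). It starts lying on the cutting mat. May be absent (two or three orange bars are there)
- raw3_mid (a point): an orange bar, square, 160 mm long (along its x axis), 20 by 20 mm, 55 to 115 g; this point is the bar's centre (10 mm above its underside). It starts lying on the cutting mat. May be absent (two or three orange bars are there)
- done1_mid (a point): a white, already sanded bar, square, 160 mm long (along its x axis), 20 by 20 mm, 55 to 115 g; this point is the bar's centre (10 mm above its underside). It starts inside one of the carriage's guide tubes, its tail sticking out towards the robot. Exactly one of the three white bars is there, the others are absent. More than half drawn out, it tips by up to 0.1 rad in the bore
- done2_mid (a point): a white, already sanded bar, square, 160 mm long (along its x axis), 20 by 20 mm, 55 to 115 g; this point is the bar's centre (10 mm above its underside). It starts inside one of the carriage's guide tubes, its tail sticking out towards the robot. Exactly one of the three white bars is there, the others are absent. More than half drawn out, it tips by up to 0.1 rad in the bore
- done3_mid (a point): a white, already sanded bar, square, 160 mm long (along its x axis), 20 by 20 mm, 55 to 115 g; this point is the bar's centre (10 mm above its underside). It starts inside one of the carriage's guide tubes, its tail sticking out towards the robot. Exactly one of the three white bars is there, the others are absent. More than half drawn out, it tips by up to 0.1 rad in the bore
- tube0 (a point): centre of the open mouth of the carriage's right-hand (-y) square guide tube, on its axis, 70 mm above the table; moves with the carriage. x: feed direction, level, into the tube, away from the robot; y: slide direction; z up. Tubes 65 mm apart, 80 mm long, bore 24 mm square (its floor 12 mm below the axis), outside 30 mm; the first 12 mm flare to about 38 mm
- tube1 (a point): centre of the open mouth of the carriage's middle square guide tube, on its axis, 70 mm above the table; moves with the carriage. x: feed direction, level, into the tube, away from the robot; y: slide direction; z up. Tubes 65 mm apart, 80 mm long, bore 24 mm square (its floor 12 mm below the axis), outside 30 mm; the first 12 mm flare to about 38 mm
- tube2 (a point): centre of the open mouth of the carriage's left-hand (+y) square guide tube, on its axis, 70 mm above the table; moves with the carriage. x: feed direction, level, into the tube, away from the robot; y: slide direction; z up. Tubes 65 mm apart, 80 mm long, bore 24 mm square (its floor 12 mm below the axis), outside 30 mm; the first 12 mm flare to about 38 mm
- fence (a point): point on the fixed fence (65 mm up), in the middle of its length along y; axes like the tubes'. The fence face lies 105 mm beyond the tube mouths: blue stop plate on the +y half (loading station), belt of the switched-off sander, in the same plane, on the -y half. A bar fully home touches it: its centre 25 mm beyond the mouth, 55 mm of tail sticking out. A skewed bar binds
- carriage (a joint): position of the slide carriage, m, growing along the tubes' +y: 0 = sanding station (before the belt; starts locked there), 0.150 = loading station (before the blue stop plate). Friction about 1.5 N plus light damping; the plunger's pin locks it at either station with about 1.5 mm of play
- plunger (a joint): pull of the index plunger, m: 0 = pin down in a hole of the brass index plate, 0.018 = fully up. From 0.011 the pin is clear and the carriage can slide. A spring pushes it down (3 N at 0, 7.5 N at the top). Released between the holes, the pin rests on the plate (about 0.009) and drops in when it comes over one
- knob (a point): centre of the red index plunger knob: an upright cylinder 28 mm in diameter, 26 mm high, pulled straight up. On the right-hand (-y) end of the carriage, 73 mm above the table when down, 75 mm from the right-hand tube's axis; moves with the carriage, which can be drawn along by it
- rest_seat (a point): middle of the wooden rest, level with the tops of its two posts, 60 mm above the table. A bar lies across both posts along this point's x axis, its centre 10 mm above it. Posts 45 mm either side along x, each 10 mm thick; cheeks 10 mm high leave a notch 30 mm wide (along y) on each; free space between the posts down to a base plate 12 mm high
- file: bystander, to be left alone: file with a yellow handle, 190 mm long, lying; origin at its underside
- sandblock: bystander, to be left alone: cork sanding block 110 by 60 by 31 mm; origin at its underside
- stone_pink: bystander, to be left alone: pink grinding stone 30 mm in diameter on a thin shank, standing, 59 mm high; origin at its underside
- stone_green: bystander, to be left alone: green grinding stone 30 mm in diameter on a thin shank, standing, 59 mm high; origin at its underside
- adapter: bystander, to be left alone: dark grey printed adapter, 84 mm in diameter, 100 mm high; origin at its underside
- glue: bystander, to be left alone: white glue bottle, 40 mm in diameter, 110 mm high; origin at its underside
There are look-alikes about, which are no part of the job. Leave any green or pink look-alike of the part that bears raw3_mid alone.

How it is judged:
On the way, in this order (a step that is already met when the one before it is completed fails the run):
1. the carriage is locked at the loading station, pin down (value of joint carriage between 0.146 and 0.154 m and value of joint plunger below 0.003 m), for 0.2 s.
2. with the carriage locked at the loading station, the white bar lies on the rest and every orange bar is fully home in a guide tube (all of step 1 and ((x of raw1_mid in the frame of tube0 between 0.018 and 0.032 m and y of raw1_mid in the frame of tube0 between -0.006 and 0.006 m and z of raw1_mid in the frame of tube0 between -0.006 and 0.006 m) or (x of raw1_mid in the frame of tube1 between 0.018 and 0.032 m and y of raw1_mid in the frame of tube1 between -0.006 and 0.006 m and z of raw1_mid in the frame of tube1 between -0.006 and 0.006 m) or (x of raw1_mid in the frame of tube2 between 0.018 and 0.032 m and y of raw1_mid in the frame of tube2 between -0.006 and 0.006 m and z of raw1_mid in the frame of tube2 between -0.006 and 0.006 m)) and angle between the x axis of each of raw1_mid, raw2_mid, raw3_mid and the x axis of tube1, either way round below 0.1 rad and ((x of raw2_mid in the frame of tube0 between 0.018 and 0.032 m and y of raw2_mid in the frame of tube0 between -0.006 and 0.006 m and z of raw2_mid in the frame of tube0 between -0.006 and 0.006 m) or (x of raw2_mid in the frame of tube1 between 0.018 and 0.032 m and y of raw2_mid in the frame of tube1 between -0.006 and 0.006 m and z of raw2_mid in the frame of tube1 between -0.006 and 0.006 m) or (x of raw2_mid in the frame of tube2 between 0.018 and 0.032 m and y of raw2_mid in the frame of tube2 between -0.006 and 0.006 m and z of raw2_mid in the frame of tube2 between -0.006 and 0.006 m)) and ((x of raw3_mid in the frame of tube0 between 0.018 and 0.032 m and y of raw3_mid in the frame of tube0 between -0.006 and 0.006 m and z of raw3_mid in the frame of tube0 between -0.006 and 0.006 m) or (x of raw3_mid in the frame of tube1 between 0.018 and 0.032 m and y of raw3_mid in the frame of tube1 between -0.006 and 0.006 m and z of raw3_mid in the frame of tube1 between -0.006 and 0.006 m) or (x of raw3_mid in the frame of tube2 between 0.018 and 0.032 m and y of raw3_mid in the frame of tube2 between -0.006 and 0.006 m and z of raw3_mid in the frame of tube2 between -0.006 and 0.006 m)) and x of done1_mid in the frame of rest_seat between -0.025 and 0.025 m and y of done1_mid in the frame of rest_seat between -0.01 and 0.01 m and z of done1_mid in the frame of rest_seat between 0.005 and 0.015 m and angle between the x axis of each of done1_mid, done2_mid, done3_mid and the x axis of rest_seat, either way round below 0.12 rad and x of done2_mid in the frame of rest_seat between -0.025 and 0.025 m and y of done2_mid in the frame of rest_seat between -0.01 and 0.01 m and z of done2_mid in the frame of rest_seat between 0.005 and 0.015 m and x of done3_mid in the frame of rest_seat between -0.025 and 0.025 m and y of done3_mid in the frame of rest_seat between -0.01 and 0.01 m and z of done3_mid in the frame of rest_seat between 0.005 and 0.015 m), for 0.2 s.
3. the carriage is locked at the sanding station, pin down (value of joint carriage between -0.004 and 0.004 m and value of joint plunger below 0.003 m), for 0.2 s.
At the end, for the whole second after the job is handed in: Carriage within 4 mm of the sanding station, plunger down (under 3 mm); each orange bar in a tube, within 6 mm of its axis and 7 mm of fully home; white bar on both posts, centre within 25 mm lengthwise, 10 mm sideways, 5 mm in height, 0.12 rad of the rest's middle and axis; bars at rest (all of step 3 and ((x of raw1_mid in the frame of tube0 between 0.018 and 0.032 m and y of raw1_mid in the frame of tube0 between -0.006 and 0.006 m and z of raw1_mid in the frame of tube0 between -0.006 and 0.006 m) or (x of raw1_mid in the frame of tube1 between 0.018 and 0.032 m and y of raw1_mid in the frame of tube1 between -0.006 and 0.006 m and z of raw1_mid in the frame of tube1 between -0.006 and 0.006 m) or (x of raw1_mid in the frame of tube2 between 0.018 and 0.032 m and y of raw1_mid in the frame of tube2 between -0.006 and 0.006 m and z of raw1_mid in the frame of tube2 between -0.006 and 0.006 m)) and angle between the x axis of each of raw1_mid, raw2_mid, raw3_mid and the x axis of tube1, either way round below 0.1 rad and ((x of raw2_mid in the frame of tube0 between 0.018 and 0.032 m and y of raw2_mid in the frame of tube0 between -0.006 and 0.006 m and z of raw2_mid in the frame of tube0 between -0.006 and 0.006 m) or (x of raw2_mid in the frame of tube1 between 0.018 and 0.032 m and y of raw2_mid in the frame of tube1 between -0.006 and 0.006 m and z of raw2_mid in the frame of tube1 between -0.006 and 0.006 m) or (x of raw2_mid in the frame of tube2 between 0.018 and 0.032 m and y of raw2_mid in the frame of tube2 between -0.006 and 0.006 m and z of raw2_mid in the frame of tube2 between -0.006 and 0.006 m)) and ((x of raw3_mid in the frame of tube0 between 0.018 and 0.032 m and y of raw3_mid in the frame of tube0 between -0.006 and 0.006 m and z of raw3_mid in the frame of tube0 between -0.006 and 0.006 m) or (x of raw3_mid in the frame of tube1 between 0.018 and 0.032 m and y of raw3_mid in the frame of tube1 between -0.006 and 0.006 m and z of raw3_mid in the frame of tube1 between -0.006 and 0.006 m) or (x of raw3_mid in the frame of tube2 between 0.018 and 0.032 m and y of raw3_mid in the frame of tube2 between -0.006 and 0.006 m and z of raw3_mid in the frame of tube2 between -0.006 and 0.006 m)) and x of done1_mid in the frame of rest_seat between -0.025 and 0.025 m and y of done1_mid in the frame of rest_seat between -0.01 and 0.01 m and z of done1_mid in the frame of rest_seat between 0.005 and 0.015 m and angle between the x axis of each of done1_mid, done2_mid, done3_mid and the x axis of rest_seat, either way round below 0.12 rad and x of done2_mid in the frame of rest_seat between -0.025 and 0.025 m and y of done2_mid in the frame of rest_seat between -0.01 and 0.01 m and z of done2_mid in the frame of rest_seat between 0.005 and 0.015 m and x of done3_mid in the frame of rest_seat between -0.025 and 0.025 m and y of done3_mid in the frame of rest_seat between -0.01 and 0.01 m and z of done3_mid in the frame of rest_seat between 0.005 and 0.015 m and linear speed of each of raw1, raw2, raw3, done1, done2, done3 below 0.02 m/s); the robot touches nothing.
It fails at once if one of the bystanders (file, sanding block, stones, adapter, glue bottle) is pushed more than 30 mm from its place (distance of any of file, sandblock, stone_pink, stone_green, adapter, glue from where it was at the start of the episode above 0.03 m).
Of raw1, raw2, raw3 only 2 to 3 are there at a start; the rules pass over those that are not, and their reading is None.
Of done1, done2, done3 only 1 to 1 are there at a start; the rules pass over those that are not, and their reading is None.
At some moment in a run one of raw1, raw2, raw3 may be knocked a few centimetres aside while the robot is not near it.
It also fails if it takes over 210 s, if anything falls off the work surface, if the arm or the gripper's body presses on something with over 40 N, if the wrist force passes 120 N, or if a joint passes its speed limit or range.

## Working session

There is one attempt and no reset: what is moved stays moved. The work goes in short steps, Python scripts to look and compute and a tool call to move; the robot and the scene stay as the last step left them, time stands still between calls to the robot, and variables do not carry over. Pictures are saved under pics/ and viewed, at most 14 in all, crops included, and the job is handed in when it is done.

Besides the shell and the picture viewer there is one more tool, called in YAML: its name, and indented under it one key for each argument. apply_moves: Moves the arm, as the interface text tells. Its arguments: {"type":"object","properties":{"series":{"type":"array"},"squeeze":{"type":"number"}},"required":["series"]}

```bash
ls; mkdir -p pics; python3 - <<'E'
from workcell import r
import cv2,numpy as np
s=r.read_state();print({k:np.round(v,3).tolist() for k,v in s.items()})
for n in('top','side'):
    c=r.camera(n);cv2.imwrite(f'pics/{n}0.png',c['img']);np.savez(f'pics/{n}0.npz',**c);print(n,c['camera_matrix'].round(1).tolist(),c['world_from_camera'].round(3).tolist())
E
```

```text
pics
{'time_s': 0.0, 'joint_positions': [-0.988, 0.386, 0.007, -0.0, -1.194, -0.259], 'qd': [-0.001, -0.001, -0.0, 0.001, -0.002, -0.0], 'joint_torque': [-0.001, -39.066, 18.74, 4.22, 0.011, -0.0], 'tcp_pos': [0.199, -0.592, 0.229], 'tool_rot': [-0.0, -0.161, 0.987, 0.001], 'ft_force': [-0.831, -0.344, -0.44], 'wrist_torque': [0.038, -0.006, -0.03], 'gripper_force': 0.0, 'grip_width': 0.087}
top [[393.8, 0.0, 279.4], [0.0, 393.8, 203.9], [0.0, 0.0, 1.0]] [[0.026, -0.983, 0.179, 0.268], [-1.0, -0.028, -0.005, 0.029], [0.009, -0.179, -0.984, 1.242], [0.0, 0.0, 0.0, 1.0]]
side [[384.7, 0.0, 282.6], [0.0, 384.7, 206.3], [0.0, 0.0, 1.0]] [[-0.723, -0.497, 0.48, -0.003], [-0.691, 0.526, -0.496, 0.53], [-0.006, -0.69, -0.724, 0.794], [0.0, 0.0, 0.0, 1.0]]
```

View pics/top0.png

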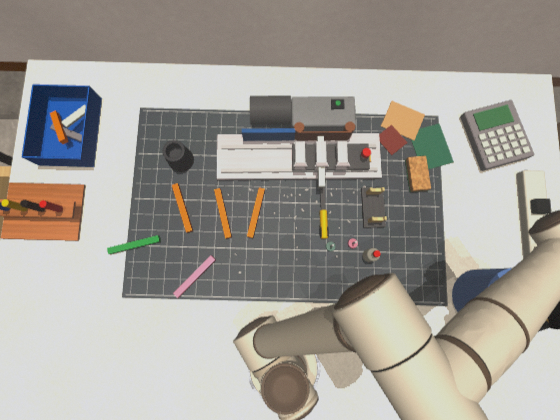

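View pics/side0.png

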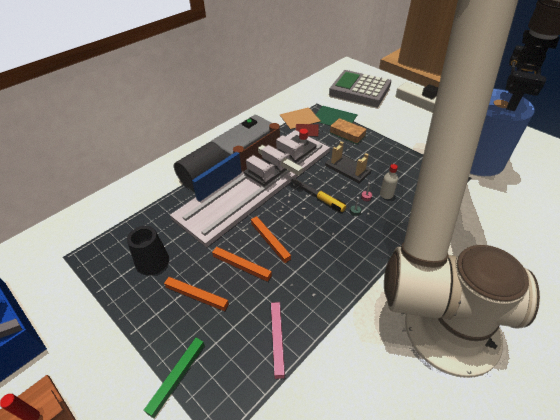

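The top view shows three orange bars lying on the mat at about (182,208), (222,213) and (256,213). The orange piece in the blue bin at (58,127) and the green (133,244) and pink (195,277) bars are look-alikes. The white bar is in the middle tube with its tail near (321,178). The knob is at (366,154), the rest's posts are at (377,190) and (378,221), and the file is at (324,222).

```bash
cat > h.py <<'E'
import numpy as np,cv2
from scipy.spatial.transform import Rotation as R
def pts(c,T=None,m=None):
    T=c['world_from_camera'] if T is None else T
    K=c['camera_matrix'];d=c['depth'];v,u=np.nonzero((d>0)&(np.ones_like(d,bool) if m is None else m>0))
    z=d[v,u];P=np.stack([(u-K[0,2])/K[0,0]*z,(v-K[1,2])/K[1,1]*z,z],1)
    return P@T[:3,:3].T+T[:3,3],u,v
def hsv(c,lo,hi): return cv2.inRange(cv2.cvtColor(c['img'],cv2.COLOR_BGR2HSV),lo,hi)
def ray(c,uv,h,T=None):
    T=c['world_from_camera'] if T is None else T
    K=c['camera_matrix'];uv=np.atleast_2d(uv).astype(float)
    d=np.stack([(uv[:,0]-K[0,2])/K[0,0],(uv[:,1]-K[1,2])/K[1,1],np.ones(len(uv))],1)@T[:3,:3].T
    return T[:3,3]+d*((h-T[2,3])/d[:,2])[:,None]
def blobs(c,m,h,T=None,amin=60):
    out=[]
    for k in cv2.findContours(m,cv2.RETR_EXTERNAL,cv2.CHAIN_APPROX_NONE)[0]:
        if cv2.contourArea(k)<amin: continue
        p=ray(c,k[:,0],h,T);b=cv2.minAreaRect((p[:,:2]*1000).astype(np.float32))
        q=cv2.boxPoints(b);e=[q[1]-q[0],q[2]-q[1]];e=max(e,key=np.linalg.norm)
        out.append((k[:,0].mean(0).round(0),np.round(b[0],1),np.round(sorted(b[1]),1),round(np.degrees(np.arctan2(e[1],e[0])),1)))
    return out
def wristT(r):
    s=r.read_state();w,x,y,z=s['tool_rot'];c=r.camera('wrist');T=np.eye(4);T[:3,:3]=R.from_quat([x,y,z,w]).as_matrix();T[:3,3]=s['tcp_pos'];return c,T@c['tool_from_camera']
E
python3 - <<'E'
from h import *
for n in('top','side'):
    c=dict(np.load(f'pics/{n}0.npz'))
    print(n)
    for a,l,h_,z in(('orange',(5,180,120),(14,255,255),.012),('red',(0,180,120),(4,255,255),.086),('blue',(100,120,40),(125,255,255),.09),('green',(55,150,50),(75,255,255),.02),('pink',(150,80,150),(175,255,255),.02),('yellow',(22,150,120),(32,255,255),.02)):
        for b in blobs(c,hsv(c,l,h_),z,amin=25): print(a,*b)
    P,u,v=pts(c)
    if n=='top':
        m=(P[:,2]>.055)&(P[:,2]<.12)&(P[:,0]>.3)&(P[:,1]>-.35)&(P[:,1]<.15)
        im=np.zeros((420,560),np.uint8);im[v[m],u[m]]=255
        g=c['img'].copy();
        for px in [(366,154),(377,190),(378,221),(300,155),(343,155),(321,178),(374,205),(230,160),(182,208),(163,275)]: 
            d=c['depth'][px[1],px[0]];print(px,(ray(c,px,0)).round(3).tolist(),[round(float(q),3) for q in P[(u==px[0])&(v==px[1])].ravel()])
    cr=c['img'][120:240,270:400] if n=='top' else c['img'][110:240,220:400]
    cv2.imwrite(f'pics/{n}0c.png',cv2.resize(cr,None,fx=4.4,fy=4.4,interpolation=cv2.INTER_CUBIC))
E
```

```text
top
orange [ 58. 126.] [731.  756.6] [ 19.2 105.8] 24.1
red [ 42. 204.] [459.8 726.2] [18.3 19. ] -57.7
red [366. 152.] [ 649.  -237.9] [18.4 22.5] -0.7
blue [268. 130.] [707.9  64.4] [ 13.  160.1] -88.3
blue [ 64. 125.] [707.4 697.5] [219.1 259.1] -0.0
green [153. 239.] [367.5 410.7] [13.7 31.1] -74.2
yellow [323. 224.] [ 430.7 -115.2] [18.9 88.4] 0.3
yellow [  5. 203.] [470.5 883.4] [21.3 23.2] -38.8
(366, 154) [[0.669, -0.258, 0.0]] [0.641, -0.238, 0.085]
(377, 190) [[0.549, -0.292, 0.0]] [0.534, -0.275, 0.064]
(378, 221) [[0.447, -0.293, 0.0]] [0.444, -0.287, 0.025]
(300, 155) [[0.659, -0.04, 0.0]] [0.632, -0.036, 0.086]
(343, 155) [[0.663, -0.182, 0.0]] [0.636, -0.167, 0.086]
(321, 178) [[0.583, -0.11, 0.0]] [0.563, -0.101, 0.08]
(374, 205) [[0.499, -0.281, 0.0]] [0.496, -0.277, 0.016]
(230, 160) [[0.635, 0.188, 0.0]] [0.63, 0.186, 0.019]
(182, 208) [[0.472, 0.333, 0.0]] [0.468, 0.328, 0.022]
(163, 275) [[0.26, 0.377, 0.0]] [0.26, 0.376, 0.004]
side
orange [196. 291.] [476. 331.] [ 20.  160.8] 20.6
orange [241. 262.] [461.5 200.7] [ 20.2 160. ] 15.7
orange [270. 237.] [465.9  95.5] [ 20.5 159.9] -11.6
red [  7. 400.] [494.3 705.3] [19.6 20.7] -76.8
red [303. 131.] [ 646.6 -237.7] [21.9 26.8] -48.1
blue [ 13. 331.] [633.1 625.6] [ 75.6 237. ] -19.3
blue [217. 176.] [677.8  80. ] [ 77.4 199.5] -87.9
blue [539.  98.] [  187.8 -1107.1] [164.9 740.8] -85.5
blue [510.  55.] [  414.8 -1334.3] [  78.7 1154.9] -74.7
green [178. 368.] [353.9 459.9] [ 20.3 130.1] -74.5
pink [277. 339.] [259.5 280.2] [ 19.3 158.5] -42.5
pink [366. 194.] [ 370.1 -200.3] [24.1 25. ] -86.5
yellow [331. 199.] [ 432.1 -116.2] [16.4 89.5] 1.4
```

View pics/top0c.png

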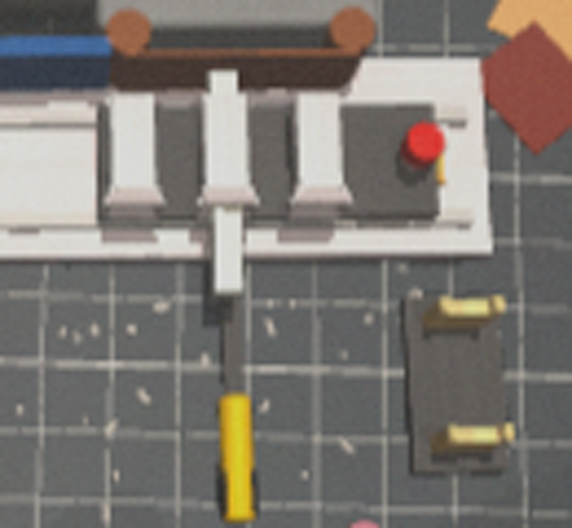

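The crop shows the white bar in the middle tube, tail pointing towards the robot. The knob is at the right end, the rest is to its lower right, and the file's yellow handle lies below the middle tube. The side view gives three orange bars that each measure 160 x 20 mm.

```bash
python3 - <<'E'
from h import *
for n in('top','side'):
    c=dict(np.load(f'pics/{n}0.npz'));P,u,v=pts(c);print(n)
    bg=c['img'][v,u].astype(int)
    def box(x0,x1,y0,y1,z0,z1): return (P[:,0]>x0)&(P[:,0]<x1)&(P[:,1]>y0)&(P[:,1]<y1)&(P[:,2]>z0)&(P[:,2]<z1)
    def show(nm,m,k=15,lab=True):
        im=np.zeros((420,560),np.uint8);im[v[m],u[m]]=255
        N,L=cv2.connectedComponents(im)
        for i in range(1,N):
            q=P[(L[v,u]==i)&m]
            if len(q)<k: continue
            b=cv2.minAreaRect((q[:,:2]*1000).astype(np.float32));vv=cv2.boxPoints(b);e=max(vv[1]-vv[0],vv[2]-vv[1],key=np.linalg.norm)
            print(nm,len(q),np.round(b[0],1),np.round(sorted(b[1]),1),round(np.degrees(np.arctan2(e[1],e[0])),1),'z',np.percentile(q[:,2],[5,50,95]).round(3))
    show('tubetops',box(.55,.73,-.22,.02,.0835,.089))
    show('bartail',box(.50,.585,-.14,-.06,.07,.09))
    show('knob',box(.58,.7,-.28,-.2,.079,.095))
    show('rest',box(.40,.58,-.34,-.22,.055,.08),8)
    show('restbase',box(.40,.58,-.34,-.22,.008,.018))
    show('blue',box(.6,.75,-.05,.16,.085,.14))
    show('file',box(.3,.58,-.16,-.07,.008,.05))
    show('adapter',box(.5,.75,.25,.45,.09,.12))
    show('glue',box(.2,.45,-.4,-.2,.04,.13)); show('stones',box(.3,.42,-.25,-.08,.03,.07),5)
E
```

```text
top
tubetops 168 [639.3 -32.6] [37.  75.2] 5.9 z [0.084 0.086 0.089]
tubetops 167 [642.  -99.8] [30.8 75. ] 0.9 z [0.084 0.085 0.088]
tubetops 170 [ 640.9 -165.4] [35.5 81. ] -2.0 z [0.084 0.086 0.089]
bartail 94 [ 561.6 -102.7] [19.1 44.3] 5.3 z [0.074 0.078 0.081]
knob 65 [ 649.1 -238.8] [25.  26.1] -25.2 z [0.081 0.086 0.089]
rest 56 [ 537.3 -273.6] [ 9.4 45.6] -87.7 z [0.056 0.061 0.073]
rest 55 [ 447.7 -278. ] [10.3 44.5] -87.9 z [0.058 0.063 0.073]
restbase 669 [ 492.5 -276.1] [ 74.4 127. ] 1.3 z [0.009 0.012 0.016]
blue 395 [722.5  47.5] [ 47.2 194.2] -88.3 z [0.086 0.094 0.098]
blue 65 [657.5 -33.8] [27.9 38.7] 1.3 z [0.085 0.087 0.089]
blue 60 [618.3 -32.9] [30.5 34. ] 0.4 z [0.085 0.087 0.092]
file 328 [ 470.3 -118.3] [ 26.  161.7] 0.1 z [0.011 0.02  0.026]
file 68 [ 364.3 -139.7] [26.3 27.9] -44.0 z [0.011 0.015 0.021]
adapter 231 [632.3 346.4] [65.5 65.6] -0.5 z [0.092 0.099 0.103]
glue 53 [ 445.7 -278.1] [ 7.5 44.5] -89.7 z [0.045 0.06  0.073]
glue 165 [ 338.5 -256.6] [33.7 38.5] 15.7 z [0.051 0.077 0.111]
stones 8 [ 375.3 -208.6] [4.4 4.6] -76.7 z [0.031 0.054 0.058]
st
[... 729 characters left out ...]
490 [ 490.1 -272.8] [ 74.7 130.1] 2.6 z [0.009 0.011 0.014]
blue 399 [705.   46.4] [ 47.9 202.2] -77.8 z [0.086 0.094 0.096]
blue 18 [609.7 -32.1] [14.2 31. ] -85.7 z [0.085 0.086 0.087]
file 430 [ 482.8 -100.2] [ 57.  195.3] 1.0 z [0.009 0.016 0.024]
file 91 [ 361.6 -136.4] [27.7 28.1] -53.0 z [0.01  0.013 0.04 ]
adapter 389 [629.4 350.2] [67.1 67.8] -37.9 z [0.091 0.098 0.101]
glue 89 [ 445.1 -274.6] [11.9 47.1] -86.3 z [0.042 0.059 0.069]
glue 276 [ 334.4 -251.7] [29.6 39.4] 22.9 z [0.045 0.071 0.109]
stones 133 [ 336.4 -242.3] [14.1 36.8] 0.4 z [0.032 0.05  0.068]
stones 18 [ 372.8 -206.1] [4.7 6.7] 82.2 z [0.033 0.046 0.058]
stones 18 [ 361.4 -136.2] [4.8 5.1] 47.3 z [0.033 0.049 0.059]
```

```bash
cat > to.py <<'E'
# usage: to.py x y z yawdeg [x y z yaw ...]  -> rows (tool shift mm-rounded, turn deg) relative to now
import sys;from h import *;from workcell import r
def rel(wps):
    s=r.read_state();w,x,y,z=s['tool_rot'];R0=R.from_quat([x,y,z,w]);p=np.array(s['tcp_pos']);ax=R0.as_matrix()
    print('t',round(s['time_s'],2),'tcp',p.round(4),'xyaw',round(np.degrees(np.arctan2(ax[1,0],ax[0,0])),2),'tilt',np.degrees(ax[:2,2]).round(2),'F',np.round(s['ft_force'],1),'w',round(s['grip_width'],4),'g',round(s['gripper_force'],1),'j',np.round(s['joint_positions'],2))
    lp=p;lr=np.zeros(3)
    for a in wps:
        Rt=R.from_euler('z',a[3],degrees=True)*R.from_euler('x',180,degrees=True)
        t=R0.inv().apply(np.array(a[:3])-p);q=(R0.inv()*Rt).as_rotvec(degrees=True)
        print(np.round(t,4).tolist(),np.round(q,1).tolist(),'rows>=',round(max(np.linalg.norm(np.array(a[:3])-lp)/.0625,np.linalg.norm(q-lr)/10.7),1));lp=np.array(a[:3]);lr=q
if __name__=='__main__':
    v=np.array(sys.argv[1:],float).reshape(-1,4);rel(v)
E
python3 to.py .648 -.239 .18 -178.5 .648 -.239 .077 -178.5
```

```text
t 0.1 tcp [ 0.1987 -0.592   0.2296] xyaw -161.46 tilt [-0.04  0.1 ] F [-0.2  0.5 -0.3] w 0.0865 g 0.0 j [-0.99  0.39  0.01 -0.   -1.19 -0.26]
[-0.5382, 0.1917, 0.0499] [0.1, -0.0, 17.0] rows>= 9.2
[-0.5382, 0.1915, 0.1529] [0.1, -0.0, 17.0] rows>= 1.6
```

apply_moves:
  series:
    - [0.42,-0.538,0.192,0.03,0,0,17]
    - [0.42,-0.538,0.192,0.03,0,0,17]
    - [0.42,-0.538,0.192,0.03,0,0,17]
    - [0.42,-0.538,0.192,0.03,0,0,17]
    - [0.42,-0.538,0.192,0.03,0,0,17]
    - [0.42,-0.538,0.192,0.03,0,0,17]
    - [0.42,-0.538,0.192,0.03,0,0,17]
    - [0.42,-0.538,0.192,0.03,0,0,17]
  squeeze: 30

```text
time_s: 1.1
tcp_pos: [0.5896, -0.2845, 0.204]
tool_rot: [-0.0, -0.014, 1.0, 0.0]
ft_force: [0.5, -0.5, -0.2]
grip_width: 0.0505
gripper_force: 0.0
```

```bash
python3 to.py .648 -.239 .18 -178.5 .648 -.239 .077 -178.5; python3 - <<'E'
from h import *;from workcell import r
c,T=wristT(r);cv2.imwrite('pics/w1.png',c['img'])
print(T.round(3).tolist())
for b in blobs(c,hsv(c,(0,150,80),(4,255,255)),.086,T): print(*b)
E
```

```text
t 1.1 tcp [ 0.5896 -0.2845  0.204 ] xyaw -178.44 tilt [-0.04  0.01] F [ 0.5 -0.5 -0.2] w 0.0505 g 0.0 j [-0.2   0.45  0.05 -0.   -1.17 -1.34]
[-0.0596, 0.0438, 0.0239] [0.0, -0.0, 0.1] rows>= 1.2
[-0.0597, 0.0438, 0.1269] [0.0, -0.0, 0.1] rows>= 1.6
[[-0.027, 0.956, 0.294, 0.508], [1.0, 0.025, 0.008, -0.286], [0.0, 0.294, -0.956, 0.357], [0.0, 0.0, 0.0, 1.0]]
[247. 275.] [ 659.3 -309.3] [26.4 30.6] 82.2
[315. 264.] [ 646.5 -244.7] [10.2 32.6] 3.9
```

View pics/w1.png

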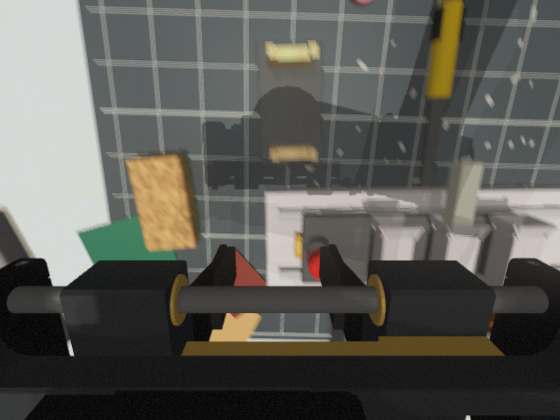

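The wrist view shows the knob at (318,264), half hidden by a finger. The rest is at (290,105) and the white tail at (463,190). This agrees with the measured knob position, so I go down on it.

apply_moves:
  series:
    - [0.42,-0.06,0.044,0.02,0,0,0]
    - [0.42,-0.06,0.045,0.02,0,0,0]
    - [0.42,-0.06,0.045,0.07,0,0,0]
    - [0.42,-0.06,0.045,0.11,0,0,0]
    - [0.42,-0.06,0.045,0.129,0,0,0]
    - [0.42,-0.06,0.045,0.129,0,0,0]
    - [0.8,-0.06,0.045,0.129,0,0,0]
    - [0.8,-0.06,0.045,0.129,0,0,0]
  squeeze: 35

```text
time_s: 2.15
tcp_pos: [0.6483, -0.2398, 0.0777]
tool_rot: [0.002, -0.014, 1.0, -0.0]
ft_force: [0.3, 0.1, -0.3]
grip_width: 0.0376
gripper_force: 0.0
```

apply_moves:
  series:
    - [0.8,0,0,0,0,0,0]
    - [0.8,0,0,0,0,0,0]
    - [0.8,0,0,-0.006,0,0,0]
    - [0.8,0,0,-0.012,0,0,0]
    - [0.8,0,0,-0.016,0,0,0]
    - [0.8,0,0,-0.016,0,0,0]

```text
time_s: 2.9
tcp_pos: [0.6477, -0.2394, 0.0913]
tool_rot: [0.001, -0.013, 1.0, 0.0]
ft_force: [4.2, -1.2, -6.6]
grip_width: 0.0268
gripper_force: 35.0
```

```bash
python3 to.py
```

```text
t 2.9 tcp [ 0.6477 -0.2394  0.0913] xyaw -178.45 tilt [0.06 0.  ] F [ 4.2 -1.2 -6.6] w 0.0268 g 35.0 j [-0.12  0.61  0.01 -0.   -0.98 -1.42]
```

apply_moves:
  series:
    - [0.8,0,0.02,0,0,0,0]
    - [0.8,0,0.045,0,0,0,0]
    - [0.8,0,0.07,0,0,0,0]
    - [0.8,0,0.095,0,0,0,0]
    - [0.8,0,0.12,0,0,0,0]
    - [0.8,0,0.14,0,0,0,0]
    - [0.8,0,0.15,0,0,0,0]
    - [0.8,0,0.15,0,0,0,0]

```text
time_s: 3.9
tcp_pos: [0.6422, -0.0884, 0.0909]
tool_rot: [-0.001, -0.014, 1.0, 0.001]
ft_force: [1.7, 2.2, -6.3]
grip_width: 0.027
gripper_force: 35.0
```

apply_moves:
  series:
    - [0.8,0,0.001,0,0,0,0]
    - [0.8,0,0.001,0.005,0,0,0]
    - [0.8,0,0.001,0.01,0,0,0]
    - [0.8,0,0.001,0.014,0,0,0]
    - [0.8,0,0.001,0.014,0,0,0]

```text
time_s: 4.53
tcp_pos: [0.6423, -0.0889, 0.0773]
tool_rot: [-0.001, -0.013, 1.0, -0.0]
ft_force: [-1.8, 1.0, -4.3]
grip_width: 0.0269
gripper_force: 35.0
```

```bash
python3 to.py
```

```text
t 4.53 tcp [ 0.6423 -0.0889  0.0773] xyaw -178.47 tilt [-0.11 -0.02] F [-1.8  1.  -4.3] w 0.0269 g 35.0 j [ 0.11  0.56 -0.12  0.   -0.9  -1.66]
```

apply_moves:
  series:
    - [0.42,0,0,0,0,0,0]
    - [0.42,0,0,0,0,0,0]
    - [0.42,0,0,0,0,0,0]
    - [0.42,0,0,-0.04,0,0,0]
    - [0.42,0,0,-0.1,0,0,0]
    - [0.42,0.12,-0.1,-0.12,0,0,0]
    - [0.42,0.12,-0.1,-0.12,0,0,0]
    - [0.42,0.12,-0.1,-0.12,0,0,0]

```text
time_s: 5.52
tcp_pos: [0.5242, -0.1933, 0.199]
tool_rot: [0.001, -0.013, 1.0, -0.0]
ft_force: [0.3, -0.3, 0.1]
grip_width: 0.0504
gripper_force: 0.0
```

```bash
python3 to.py; python3 - <<'E'
from h import *;from workcell import r
for n in('top','side'):
    c=r.camera(n);cv2.imwrite(f'pics/{n}1.png',c['img']);P,u,v=pts(c);print(n)
    def box(x0,x1,y0,y1,z0,z1): return (P[:,0]>x0)&(P[:,0]<x1)&(P[:,1]>y0)&(P[:,1]<y1)&(P[:,2]>z0)&(P[:,2]<z1)
    for nm,m in (('tubetops',box(.57,.69,-.07,.17,.0835,.089)),('tail',box(.5,.585,.02,.09,.066,.09)),('knob',box(.58,.7,-.12,-.06,.079,.12))):
        im=np.zeros((420,560),np.uint8);im[v[m],u[m]]=255
        N,L=cv2.connectedComponents(im)
        for i in range(1,N):
            q=P[(L[v,u]==i)&m]
            if len(q)<15: continue
            b=cv2.minAreaRect((q[:,:2]*1000).astype(np.float32));vv=cv2.boxPoints(b);e=max(vv[1]-vv[0],vv[2]-vv[1],key=np.linalg.norm)
            print(nm,len(q),np.round(b[0],1),np.round(sorted(b[1]),1),round(np.degrees(np.arctan2(e[1],e[0])),1),'z',np.percentile(q[:,2],[5,50,95]).round(3),'med',np.median(q,0).round(4))
    for b in blobs(c,hsv(c,(0,180,120),(4,255,255)),.086,amin=25):print('red',*b)
    for b in blobs(c,hsv(c,(5,180,120),(17,255,255)),.012,amin=100):print('or',*b)
    m=hsv(c,(0,0,185),(180,45,255)); 
E
```

```text
t 5.53 tcp [ 0.5242 -0.1933  0.199 ] xyaw -178.51 tilt [ 0.14 -0.03] F [ 0.3 -0.3  0.1] w 0.0504 g 0.0 j [-0.06  0.3  -0.21  0.   -1.07 -1.48]
top
tubetops 159 [634.6  50.1] [36.4 80.8] 1.9 z [0.084 0.086 0.089] med [0.6328 0.0493 0.0862]
tubetops 165 [630.9 116.6] [30.6 77.8] 1.4 z [0.084 0.086 0.088] med [0.6273 0.1154 0.0861]
tail 100 [559.9  46.3] [15.3 50.7] 1.6 z [0.074 0.078 0.081] med [0.5589 0.0463 0.0777]
red [ 43. 204.] [458.2 726.2] [18.1 21. ] -88.4
or [222. 213.] [458.3 202.4] [ 18.5 158.2] 15.6
or [255. 212.] [463.5  97.8] [ 18.4 158. ] -11.2
or [182. 208.] [472.4 332.2] [ 19.  160.2] 20.7
or [ 57. 126.] [731.  756.6] [ 19.2 105.8] 24.1
side
tubetops 139 [634.5 -13.9] [34.9 80.1] -2.0 z [0.084 0.085 0.088] med [ 0.6325 -0.0118  0.085 ]
tubetops 156 [632.6  55.1] [36.9 79.5] 3.4 z [0.084 0.085 0.088] med [0.6365 0.0543 0.0849]
tubetops 179 [630. 119.] [38.9 79.4] 3.6 z [0.084 0.085 0.088] med [0.6304 0.1172 0.0851]
tail 159 [558.2  48.7] [21.8 53.6] 1.4 z [0.067 0.077 0.079] med [0.5566 0.051  0.0766]
knob 54 [641.2 -87.2] [25.3 26. ] -83.0 z [0.081 0.084 0.087] med [ 0.6401 -0.0852  0.0845]
red [  7. 400.] [493.4 705.1] [18.7 21.8] -19.4
red [270. 153.] [640.9 -85.7] [20.6 23.6] -45.4
or [196. 292.] [475.4 331. ] [ 20.4 162. ] 20.6
or [242. 262.] [461.1 200.7] [ 20.4 160.8] 15.6
or [270. 237.] [465.6  95.6] [ 20.5 160.6] -11.6
```

View pics/top1.png

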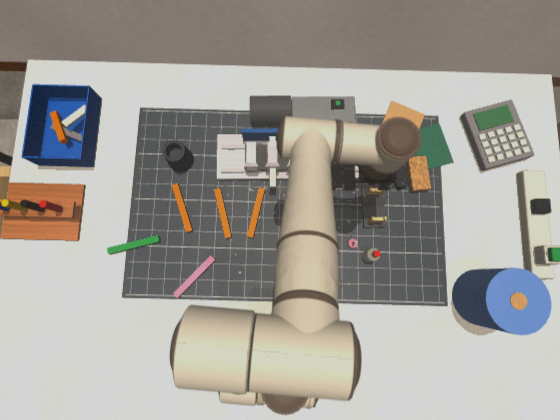

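The top view shows the carriage in front of the blue plate. The side camera gives the knob top at z 0.0845, so the pin is down. Next is the white bar.

```bash
python3 to.py .554 .0484 .15 -178.2 .554 .0484 .066 -178.2
```

```text
t 5.62 tcp [ 0.5241 -0.1936  0.1993] xyaw -178.62 tilt [ 0.14 -0.03] F [0.8 0.5 1.2] w 0.0499 g 0.0 j [-0.06  0.3  -0.21  0.   -1.07 -1.48]
[-0.0356, 0.2412, 0.0492] [-0.0, 0.1, -0.4] rows>= 4.0
[-0.0353, 0.2413, 0.1332] [-0.0, 0.1, -0.4] rows>= 1.3
```

apply_moves:
  series:
    - [0.42,-0.035,0.241,0.05,0,0,-0.4]
    - [0.42,-0.035,0.241,0.05,0,0,-0.4]
    - [0.42,-0.035,0.241,0.05,0,0,-0.4]
    - [0.42,-0.035,0.241,0.05,0,0,-0.4]
    - [0.42,-0.035,0.241,0.05,0,0,-0.4]
    - [0.42,-0.035,0.241,0.05,0,0,-0.4]
    - [0.42,-0.035,0.241,0.1,0,0,-0.4]
    - [0.42,-0.035,0.241,0.133,0,0,-0.4]
  squeeze: 35

```text
time_s: 6.62
tcp_pos: [0.5541, 0.0487, 0.0637]
tool_rot: [0.0, -0.016, 1.0, 0.0]
ft_force: [-0.3, -0.6, 0.1]
grip_width: 0.0502
gripper_force: 0.0
```

apply_moves:
  series:
    - [0.42,0,0,0,0,0,0]
    - [0.85,0,0,0,0,0,0]
    - [0.85,0,0,0,0,0,0]
    - [0.85,0,0,0,0,0,0]
    - [0.85,0,0,0,0,0,0]

```text
time_s: 7.25
tcp_pos: [0.5546, 0.0502, 0.0653]
tool_rot: [0.001, -0.017, 1.0, 0.0]
ft_force: [0.2, 1.3, 1.2]
grip_width: 0.0194
gripper_force: 34.7
```

```bash
python3 to.py
```

```text
t 7.25 tcp [0.5546 0.0502 0.0653] xyaw -178.04 tilt [0.07 0.02] F [0.2 1.3 1.2] w 0.0194 g 34.7 j [ 0.38  0.45 -0.37  0.   -0.76 -1.92]
```

apply_moves:
  series:
    - [0.85,0.01,0,-0.001,0,0,0]
    - [0.85,0.03,0,-0.001,0,0,0]
    - [0.85,0.05,0,-0.001,0,0,0]
    - [0.85,0.07,0,-0.001,0,0,0]
    - [0.85,0.09,0,-0.001,0,0,0]
    - [0.85,0.11,0,-0.001,0,0,0]
    - [0.85,0.125,0,-0.001,0,0,0]
    - [0.85,0.125,0,-0.001,0,0,0]

```text
time_s: 8.25
tcp_pos: [0.4281, 0.0456, 0.0656]
tool_rot: [-0.0, -0.017, 1.0, -0.0]
ft_force: [0.8, 0.5, -0.2]
grip_width: 0.0198
gripper_force: 34.7
```

```bash
python3 to.py .429 .045 .14 -178 .429 -.278 .14 -177.3 .429 -.278 .080 -177.3 .429 -.278 .0665 -177.3
```

```text
t 8.25 tcp [0.4281 0.0456 0.0656] xyaw -178.01 tilt [-0.04 -0.01] F [ 0.8  0.5 -0.2] w 0.0198 g 34.7 j [ 0.49  0.27 -0.67 -0.   -0.63 -2.02]
[-0.0008, -0.0007, -0.0744] [-0.0, -0.0, -0.0] rows>= 1.2
[0.0104, -0.3235, -0.0743] [-0.0, -0.0, -0.7] rows>= 5.2
[0.0104, -0.3235, -0.0143] [-0.0, -0.0, -0.7] rows>= 1.0
[0.0104, -0.3235, -0.0008] [-0.0, -0.0, -0.7] rows>= 0.2
```

apply_moves:
  series:
    - [0.85,-0.001,-0.001,-0.06,0,0,0]
    - [0.85,0.002,-0.06,-0.08,0,0,0]
    - [0.85,0.011,-0.324,-0.08,0,0,-0.7]
    - [0.85,0.011,-0.324,-0.08,0,0,-0.7]
    - [0.85,0.011,-0.324,-0.08,0,0,-0.7]
    - [0.85,0.011,-0.324,-0.08,0,0,-0.7]
    - [0.85,0.011,-0.324,-0.08,0,0,-0.7]
    - [0.85,0.011,-0.324,-0.04,0,0,-0.7]

```text
time_s: 9.25
tcp_pos: [0.4324, -0.2807, 0.1074]
tool_rot: [0.004, -0.022, 1.0, -0.002]
ft_force: [-0.1, 0.0, -1.9]
grip_width: 0.0196
gripper_force: 34.8
```

```bash
python3 to.py .4275 -.2787 .069 -177.4;python3 - <<'E'
from h import *;from workcell import r
c=r.camera('side');P,u,v=pts(c)
cv2.imwrite('pics/s2.png',cv2.resize(c['img'][110:230,280:430],None,fx=4,fy=4,interpolation=cv2.INTER_CUBIC))
E
```

```text
t 9.25 tcp [ 0.4324 -0.2807  0.1074] xyaw -177.45 tilt [ 0.46 -0.17] F [-0.1  0.  -1.9] w 0.0196 g 34.8 j [-0.26  0.33 -0.43  0.   -0.8  -1.27]
[0.0051, 0.0024, 0.0384] [-0.2, 0.4, -0.0] rows>= 0.6
```

View pics/s2.png

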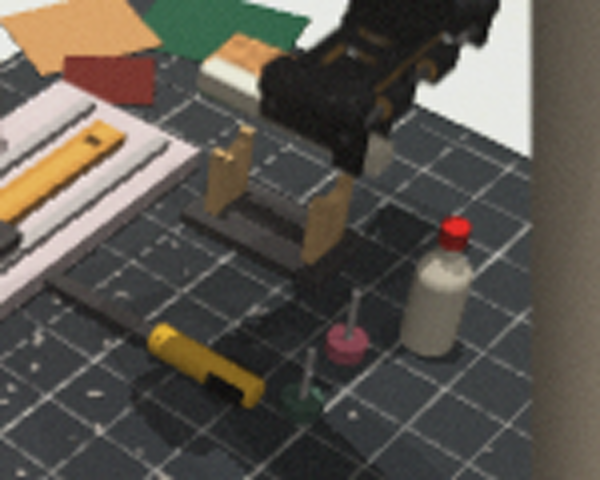

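The bar is held level above the rest, its tail just past the near post. I lower it.

apply_moves:
  series:
    - [0.85,0.005,0.002,0.015,0,0,0]
    - [0.85,0.005,0.002,0.028,0,0,0]
    - [0.85,0.005,0.002,0.035,0,0,0]
    - [0.85,0.005,0.002,0.039,0,0,0]
    - [0.85,0.005,0.002,0.039,0,0,0]
    - [0.85,0.005,0.002,0.039,0,0,0]

```text
time_s: 10.05
tcp_pos: [0.4249, -0.2766, 0.0673]
tool_rot: [0.001, -0.023, 1.0, -0.0]
ft_force: [-1.2, 1.6, 4.1]
grip_width: 0.0196
gripper_force: 34.9
```

```bash
python3 to.py .4275 -.2787 .067 -177.4
```

```text
t 10.05 tcp [ 0.4249 -0.2766  0.0673] xyaw -177.32 tilt [ 0.08 -0.03] F [-1.2  1.6  4.1] w 0.0196 g 34.9 j [-0.26  0.37 -0.49  0.   -0.71 -1.27]
[-0.0025, -0.0022, 0.0003] [-0.0, 0.1, 0.1] rows>= 0.1
```

apply_moves:
  series:
    - [0.5,-0.001,-0.001,0,0,0,0]
    - [0.5,-0.001,-0.001,0,0,0,0]
    - [0.5,-0.001,-0.001,0,0,0,0]
    - [0.5,-0.001,-0.001,-0.04,0,0,0]
    - [0.5,-0.001,-0.001,-0.1,0,0,0]
    - [0.5,-0.001,0.1,-0.13,0,0,0]
    - [0.5,-0.001,0.2,-0.13,0,0,0]
    - [0.5,-0.001,0.3,-0.13,0,0,0]

```text
time_s: 11.05
tcp_pos: [0.4168, -0.0916, 0.1927]
tool_rot: [0.001, -0.023, 1.0, 0.0]
ft_force: [0.6, 0.4, 0.2]
grip_width: 0.0433
gripper_force: 0.0
```

```bash
cat > see.py <<'E'
from h import *;from workcell import r
for n in('side','top'):
    c=r.camera(n);P,u,v=pts(c)
    def comp(nm,m,k=20):
        im=np.zeros((420,560),np.uint8);im[v[m],u[m]]=255
        N,L=cv2.connectedComponents(im)
        for i in range(1,N):
            q=P[(L[v,u]==i)&m]
            if len(q)<k: continue
            b=cv2.minAreaRect((q[:,:2]*1000).astype(np.float32));vv=cv2.boxPoints(b);e=max(vv[1]-vv[0],vv[2]-vv[1],key=np.linalg.norm)
            print(n,nm,len(q),np.round(b[0],1),np.round(sorted(b[1]),1),round(np.degrees(np.arctan2(e[1],e[0])),1),'z',np.percentile(q[:,2],[5,50,95]).round(3))
    def box(x0,x1,y0,y1,z0,z1): return (P[:,0]>x0)&(P[:,0]<x1)&(P[:,1]>y0)&(P[:,1]<y1)&(P[:,2]>z0)&(P[:,2]<z1)
    comp('white',box(.38,.6,-.34,-.22,.0745,.09))
    comp('knobs',box(.58,.7,-.28,-.06,.079,.11)&(c['img'][v,u,2].astype(int)>2*c['img'][v,u,1]))
    o=hsv(c,(5,180,100),(17,255,255))[v,u]>0
    comp('or_mat',o&(P[:,2]<.05)&(P[:,1]<.5)&(P[:,2]>.013)); comp('or_tube',o&(P[:,2]>=.071)&(P[:,1]<.5))
    cv2.imwrite(f'pics/{n}_now.png',c['img'])
E
python3 see.py;python3 to.py
```

```text
side white 171 [ 452.2 -274.5] [24.6 99.1] 3.3 z [0.075 0.079 0.081]
side knobs 55 [640.5 -86.8] [24.4 25.1] -9.8 z [0.08  0.084 0.087]
side or_mat 382 [462.3  99.8] [ 21.3 159.9] -12.0 z [0.017 0.019 0.021]
side or_mat 500 [457.6 204.6] [ 22.  160.3] 15.5 z [0.015 0.019 0.022]
side or_mat 585 [471.  332.9] [ 21.3 160.1] 20.4 z [0.015 0.019 0.022]
top white 370 [ 485.3 -274.5] [ 22.  159.5] 2.7 z [0.076 0.08  0.084]
top knobs 61 [643.5 -89.3] [24.2 25.7] -45.6 z [0.083 0.085 0.09 ]
top or_mat 291 [472.3 330.6] [ 19.2 156.8] 20.4 z [0.016 0.02  0.024]
top or_mat 90 [500.9 214.3] [17.4 68.5] 13.6 z [0.016 0.02  0.024]
t 11.15 tcp [ 0.4168 -0.0887  0.1928] xyaw -176.88 tilt [0.12 0.06] F [-0.2 -0.1  0.7] w 0.0437 g 0.0 j [ 0.17  0.08 -0.51 -0.   -0.98 -1.69]
```

White bar centre is at (0.485,-0.2745), angle 2.7°, top at z 0.080, so it is well seated on the rest. Next are the orange bars, starting with the nearest at (0.465,0.097), going into tube0.

```bash
python3 to.py .418 .1066 .10 -191.5 .418 .1066 .0135 -191.5
```

```text
t 11.15 tcp [ 0.4168 -0.0887  0.1928] xyaw -176.88 tilt [0.12 0.06] F [-0.2 -0.1  0.7] w 0.0437 g 0.0 j [ 0.17  0.08 -0.51 -0.   -0.98 -1.69]
[-0.0116, 0.1949, 0.093] [0.1, 0.1, 14.6] rows>= 3.5
[-0.0114, 0.1948, 0.1795] [0.1, 0.1, 14.6] rows>= 1.4
```

apply_moves:
  series:
    - [0.4,-0.0115,0.195,0.08,0,0,14.6]
    - [0.4,-0.0115,0.195,0.08,0,0,14.6]
    - [0.4,-0.0115,0.195,0.08,0,0,14.6]
    - [0.4,-0.0115,0.195,0.08,0,0,14.6]
    - [0.4,-0.0115,0.195,0.08,0,0,14.6]
    - [0.4,-0.0115,0.195,0.12,0,0,14.6]
    - [0.4,-0.0115,0.195,0.12,0,0,14.6]
    - [0.4,-0.0115,0.195,0.12,0,0,14.6]

```text
time_s: 12.15
tcp_pos: [0.4201, 0.1018, 0.0731]
tool_rot: [0.001, 0.104, 0.995, 0.0]
ft_force: [-0.4, 0.7, -0.0]
grip_width: 0.0523
gripper_force: 0.0
```

```bash
python3 to.py .418 .1066 .0135 -191.5; cat > wr.py <<'E'
from h import *;from workcell import r
c,T=wristT(r);cv2.imwrite('pics/w_now.png',c['img'])
for b in blobs(c,hsv(c,(5,180,90),(17,255,255)),.022,T,amin=200): print(*b)
E
python3 wr.py
```

```text
t 12.15 tcp [0.4201 0.1018 0.0731] xyaw 168.01 tilt [0.07 0.02] F [-0.4  0.7 -0. ] w 0.0523 g 0.0 j [ 0.62  0.26 -0.66  0.   -0.65 -2.4 ]
[0.0031, 0.0042, 0.0596] [0.0, 0.1, -0.5] rows>= 1.0
[284. 220.] [409.4 110.3] [19.2 59.2] -11.5
[391. 207.] [418.2 190.6] [22.  86.9] 15.7
[548. 182.] [427.9 296.7] [15.5 77.1] 3.7
```

apply_moves:
  series:
    - [0.4,0.003,0.005,0.02,0,0,-0.5]
    - [0.4,0.003,0.005,0.045,0,0,-0.5]
    - [0.4,0.003,0.005,0.0595,0,0,-0.5]
    - [0.4,0.003,0.005,0.0595,0,0,-0.5]
    - [0.9,0.003,0.005,0.0595,0,0,-0.5]
    - [0.9,0.003,0.005,0.0595,0,0,-0.5]
    - [0.9,0.003,0.005,0.0595,0,0,-0.5]
    - [0.9,0.003,0.005,0.0595,0,0,-0.5]
  squeeze: 45

```text
time_s: 13.2
tcp_pos: [0.4175, 0.1079, 0.0129]
tool_rot: [0.0, 0.1, 0.995, 0.0]
ft_force: [0.4, -0.1, -0.1]
grip_width: 0.0205
gripper_force: 0.0
```

```bash
python3 to.py .42 .11 .11 -191.5 .453 -.020 .11 -178.1 .453 -.02 .073 -178.1
```

```text
t 13.2 tcp [0.4175 0.1079 0.0129] xyaw 168.55 tilt [0.03 0.02] F [ 0.4 -0.1 -0.1] w 0.0205 g 0.0 j [ 0.63  0.38 -0.72 -0.   -0.48 -2.4 ]
[-0.0021, 0.0026, -0.0971] [0.0, 0.0, 0.1] rows>= 1.6
[-0.0602, -0.1182, -0.0972] [0.0, 0.0, -13.3] rows>= 2.1
[-0.0602, -0.1183, -0.0602] [0.0, 0.0, -13.3] rows>= 0.6
```

apply_moves:
  series:
    - [0.9,0,0,0,0,0,0]
    - [0.9,0,0,-0.03,0,0,0]
    - [0.9,0,0,-0.08,0,0,0]
    - [0.9,-0.03,-0.06,-0.097,0,0,-7]
    - [0.9,-0.06,-0.118,-0.097,0,0,-13.3]
    - [0.9,-0.06,-0.118,-0.08,0,0,-13.3]
    - [0.9,-0.06,-0.118,-0.06,0,0,-13.3]
    - [0.9,-0.06,-0.118,-0.06,0,0,-13.3]

```text
time_s: 14.2
tcp_pos: [0.4513, -0.0205, 0.0713]
tool_rot: [-0.002, -0.016, 1.0, -0.001]
ft_force: [0.6, -0.0, -0.2]
grip_width: 0.0195
gripper_force: 45.0
```

```bash
python3 to.py .453 -.020 .072 -178.1; python3 see.py; python3 - <<'E'
import cv2;a=cv2.imread('pics/side_now.png');cv2.imwrite('pics/s3.png',cv2.resize(a[110:270,170:370],None,fx=3.7,fy=3.7,interpolation=cv2.INTER_CUBIC))
E
```

```text
t 14.2 tcp [ 0.4513 -0.0205  0.0713] xyaw -178.21 tilt [-0.25 -0.06] F [ 0.6 -0.  -0.2] w 0.0195 g 45.0 j [ 0.32  0.29 -0.61 -0.   -0.67 -1.86]
[-0.0017, 0.0004, -0.0007] [-0.1, -0.2, -0.1] rows>= 0.0
side white 271 [ 482.6 -272.2] [ 24.5 159.1] 3.0 z [0.076 0.079 0.081]
side or_mat 498 [457.8 204.5] [ 22.8 160.1] 16.2 z [0.015 0.019 0.022]
side or_mat 596 [471.  333.3] [ 21.4 159.9] 20.6 z [0.016 0.019 0.022]
side or_tube 64 [431.4 -19.7] [19.6 30.5] 6.1 z [0.074 0.078 0.08 ]
top white 376 [ 485.4 -274.9] [ 22.4 160. ] 2.5 z [0.076 0.08  0.084]
top knobs 62 [643.5 -89.2] [24.1 24.7] 66.2 z [0.081 0.086 0.09 ]
top or_mat 294 [471.5 330.6] [ 19.7 156.5] 20.5 z [0.016 0.02  0.023]
top or_mat 43 [521.1 219. ] [17.1 25.5] 12.5 z [0.016 0.02  0.024]
```

View pics/s3.png

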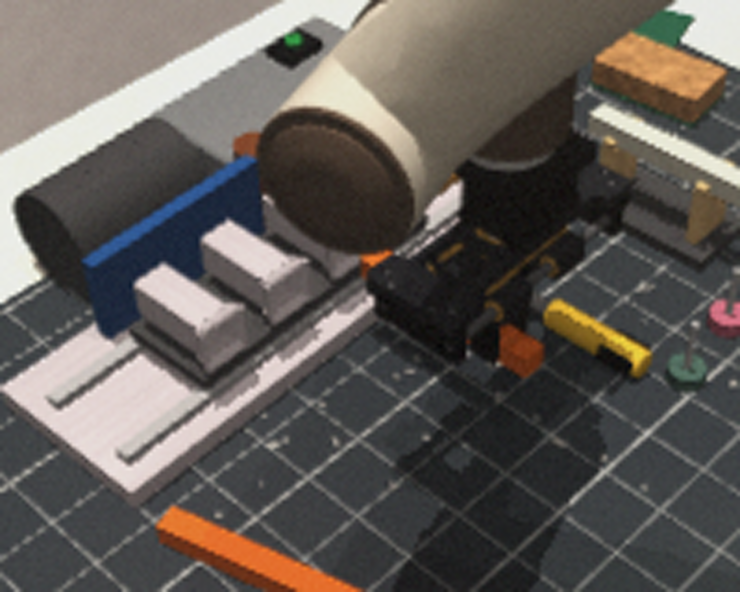

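The orange bar is in the jaws: its tail is at (520,350) and its tip at (375,262), just in front of tube0. The white bar lies in the rest's notches at the upper right. Feeding.

apply_moves:
  series:
    - [0.9,-0.015,0,-0.0005,0,0,0]
    - [0.9,-0.03,0,-0.0005,0,0,0]
    - [0.9,-0.045,0,-0.0005,0,0,0]
    - [0.9,-0.06,0,-0.0005,0,0,0]
    - [0.9,-0.075,0,-0.0005,0,0,0]
    - [0.9,-0.09,0,-0.0005,0,0,0]
    - [0.9,-0.105,0,-0.0005,0,0,0]
    - [0.9,-0.105,0,-0.0005,0,0,0]

```text
time_s: 15.3
tcp_pos: [0.5589, -0.0163, 0.0729]
tool_rot: [0.0, -0.016, 1.0, 0.0]
ft_force: [0.0, -0.8, -0.5]
grip_width: 0.0198
gripper_force: 45.0
```

```bash
python3 to.py .573 -.0161 .072 -178.1
```

```text
t 15.3 tcp [ 0.5589 -0.0163  0.0729] xyaw -178.16 tilt [0.03 0.  ] F [ 0.  -0.8 -0.5] w 0.0198 g 45.0 j [ 0.26  0.44 -0.36  0.   -0.78 -1.8 ]
[-0.0141, -0.0002, 0.0009] [0.0, 0.0, -0.1] rows>= 0.2
```

No side forces, so the bar is entering freely. I continue to the stop.

apply_moves:
  series:
    - [0.9,-0.006,0,0.0005,0,0,0]
    - [0.9,-0.01,0,0.0005,0,0,0]
    - [0.9,-0.013,0,0.0005,0,0,0]
    - [0.9,-0.016,0,0.0005,0,0,0]
    - [0.9,-0.018,0,0.0005,0,0,0]
    - [0.9,-0.018,0,0.0005,0,0,0]

```text
time_s: 16.05
tcp_pos: [0.5746, -0.016, 0.0722]
tool_rot: [-0.001, -0.016, 1.0, -0.0]
ft_force: [-3.0, 0.4, 0.4]
grip_width: 0.0195
gripper_force: 45.0
```

```bash
python3 to.py
```

```text
t 16.05 tcp [ 0.5746 -0.016   0.0722] xyaw -178.16 tilt [-0.15 -0.02] F [-3.   0.4  0.4] w 0.0195 g 45.0 j [ 0.25  0.46 -0.31 -0.   -0.8  -1.79]
```

apply_moves:
  series:
    - [0.9,-0.002,0,0,0,0,0]
    - [0.9,-0.004,0,0,0,0,0]
    - [0.9,-0.004,0,0,0,0,0]

```text
time_s: 16.42
tcp_pos: [0.5747, -0.0164, 0.0714]
tool_rot: [-0.006, -0.016, 1.0, -0.001]
ft_force: [-10.7, 1.0, 3.2]
grip_width: 0.0196
gripper_force: 45.0
```

```bash
python3 to.py
```

```text
t 16.43 tcp [ 0.5747 -0.0164  0.0714] xyaw -178.2 tilt [-0.64 -0.07] F [-10.7   1.    3.2] w 0.0196 g 45.0 j [ 0.25  0.47 -0.31 -0.   -0.81 -1.79]
```

Firmly home at 10.7 N with no further advance. I release and move to the second bar.

apply_moves:
  series:
    - [0.6,0,0,0,0,0,0]
    - [0.6,0,0,0,0,0,0]
    - [0.6,0,0,-0.03,0,0,0]
    - [0.5,0,0,-0.08,0,0,0]
    - [0.4,0.04,0.05,-0.08,0,0,-5]
    - [0.4,0.08,0.1,-0.05,0,0,-10]
    - [0.4,0.12,0.15,-0.03,0,0,-13.8]
    - [0.4,0.155,0.21,-0.01,0,0,-13.8]

```text
time_s: 17.42
tcp_pos: [0.4303, 0.1719, 0.0895]
tool_rot: [0.001, -0.136, 0.991, 0.001]
ft_force: [1.1, 1.2, 0.5]
grip_width: 0.052
gripper_force: 0.0
```

```bash
python3 see.py; python3 wr.py;python3 to.py .4138 .189 .0135 -164.4
```

```text
side white 141 [ 441.8 -274.1] [23.3 79.7] 2.5 z [0.076 0.079 0.081]
side or_mat 447 [457.7 204. ] [ 21.4 159.3] 15.4 z [0.017 0.02  0.022]
side or_mat 561 [471.4 333.3] [ 21.6 160.7] 20.7 z [0.017 0.02  0.022]
top white 375 [ 485.7 -274.5] [ 21.4 160. ] 2.4 z [0.076 0.08  0.084]
top knobs 59 [644.9 -90.6] [25.2 25.5] -9.3 z [0.082 0.085 0.09 ]
top or_mat 110 [515.7 346.8] [19.6 62.6] 22.8 z [0.016 0.019 0.024]
top or_mat 52 [395.9 183.5] [17.1 27.5] 13.5 z [0.015 0.02  0.024]
top or_tube 36 [689.8 -13.4] [16.8 18.6] -87.9 z [0.073 0.078 0.082]
top or_tube 97 [567.7 -17.5] [15.6 51. ] 0.8 z [0.075 0.078 0.081]
[431. 240.] [404.7 300.4] [25.9 27.5] 20.0
[298. 225.] [424.9 194.1] [19.8 96.2] 15.7
t 17.57 tcp [0.4299 0.1726 0.0893] xyaw -164.02 tilt [0.04 0.02] F [1.4 0.2 0.2] w 0.0521 g 0.0 j [ 0.73  0.28 -0.57  0.   -0.72 -2.03]
[0.011, 0.0202, 0.0758] [0.0, 0.0, 0.4] rows>= 1.3
```

apply_moves:
  series:
    - [0.4,0.011,0.021,0.02,0,0,0.3]
    - [0.4,0.011,0.021,0.05,0,0,0.3]
    - [0.4,0.011,0.021,0.07,0,0,0.3]
    - [0.4,0.011,0.021,0.076,0,0,0.3]
    - [0.4,0.011,0.021,0.076,0,0,0.3]
    - [0.9,0.011,0.021,0.076,0,0,0.3]
    - [0.9,0.011,0.021,0.076,0,0,0.3]
    - [0.9,0.011,0.021,0.076,0,0,0.3]

```text
time_s: 18.58
tcp_pos: [0.4146, 0.1876, 0.0138]
tool_rot: [0.0, -0.134, 0.991, 0.0]
ft_force: [-0.1, -0.2, -0.3]
grip_width: 0.0297
gripper_force: 0.0
```

```bash
python3 to.py .41 .19 .115 -164.4 .451 .0455 .115 -178.1 .451 .0455 .073 -178.1
```

```text
t 18.57 tcp [0.4146 0.1876 0.0138] xyaw -164.65 tilt [0.05 0.04] F [-0.1 -0.2 -0.3] w 0.0297 g 0.0 j [ 0.78  0.4  -0.66  0.   -0.51 -2.09]
[0.0037, 0.0036, -0.1012] [0.0, 0.1, -0.2] rows>= 1.6
[0.0024, -0.1466, -0.1013] [0.0, 0.1, 13.5] rows>= 2.4
[0.0024, -0.1467, -0.0593] [0.0, 0.1, 13.5] rows>= 0.7
```

apply_moves:
  series:
    - [0.9,0,0,0,0,0,0]
    - [0.9,0,0,0,0,0,0]
    - [0.9,0,0,-0.04,0,0,0]
    - [0.9,0,0,-0.1,0,0,0]
    - [0.9,0.001,-0.06,-0.102,0,0,6]
    - [0.9,0.002,-0.12,-0.102,0,0,13.5]
    - [0.9,0.002,-0.147,-0.09,0,0,13.5]
    - [0.9,0.002,-0.147,-0.06,0,0,13.5]

```text
time_s: 19.58
tcp_pos: [0.4522, 0.0437, 0.0737]
tool_rot: [0.001, -0.014, 1.0, 0.001]
ft_force: [-0.0, 1.3, -1.5]
grip_width: 0.0195
gripper_force: 44.8
```

apply_moves:
  series:
    - [0.9,0,0,0,0,0,0]
    - [0.9,0,0,0,0,0,0]
    - [0.9,0,0,0,0,0,0]

```text
time_s: 19.95
tcp_pos: [0.4519, 0.0458, 0.0743]
tool_rot: [0.001, -0.017, 1.0, 0.0]
ft_force: [-0.3, -0.5, -0.6]
grip_width: 0.0195
gripper_force: 44.8
```

```bash
python3 to.py .451 .0455 .072 -178.1; python3 see.py
```

```text
t 19.95 tcp [0.4519 0.0458 0.0743] xyaw -178.09 tilt [0.11 0.05] F [-0.3 -0.5 -0.6] w 0.0195 g 44.8 j [ 0.46  0.29 -0.61  0.   -0.67 -2.  ]
[0.001, -0.0003, 0.0023] [0.0, 0.1, 0.0] rows>= 0.0
side white 271 [ 482.8 -272.4] [ 25.2 160.7] 3.6 z [0.076 0.079 0.081]
side or_mat 602 [471.5 333.2] [ 21.8 161.3] 20.7 z [0.015 0.019 0.022]
side or_tube 66 [432.4  46.8] [17.5 31.5] -2.0 z [0.078 0.08  0.082]
top white 371 [ 485.5 -274.7] [ 21.  159.9] 2.8 z [0.076 0.08  0.084]
top knobs 60 [643.6 -89.3] [24.4 25.2] -41.0 z [0.082 0.085 0.09 ]
top or_mat 163 [502.9 343. ] [19.6 92.4] 21.9 z [0.016 0.019 0.024]
top or_tube 38 [690.3 -13.5] [18.2 18.7] -88.5 z [0.075 0.078 0.081]
top or_tube 99 [569.  -17.5] [15.7 54.8] 0.9 z [0.074 0.078 0.081]
```

apply_moves:
  series:
    - [0.9,-0.015,0,0.0025,0,0,0]
    - [0.9,-0.03,0,0.0025,0,0,0]
    - [0.9,-0.045,0,0.0025,0,0,0]
    - [0.9,-0.06,0,0.0025,0,0,0]
    - [0.9,-0.075,0,0.0025,0,0,0]
    - [0.9,-0.09,0,0.0025,0,0,0]
    - [0.9,-0.105,0,0.0025,0,0,0]
    - [0.9,-0.105,0,0.0025,0,0,0]

```text
time_s: 21.05
tcp_pos: [0.559, 0.0488, 0.0713]
tool_rot: [0.002, -0.016, 1.0, 0.0]
ft_force: [2.9, -0.7, 1.4]
grip_width: 0.0199
gripper_force: 44.8
```

```bash
python3 to.py .573 .049 .072 -178.1
```

```text
t 21.05 tcp [0.559  0.0488 0.0713] xyaw -178.14 tilt [0.23 0.04] F [ 2.9 -0.7  1.4] w 0.0199 g 44.8 j [ 0.38  0.44 -0.35  0.   -0.77 -1.92]
[-0.014, -0.0003, -0.0007] [0.0, 0.2, -0.0] rows>= 0.2
```

apply_moves:
  series:
    - [0.9,-0.006,0,0,0,0,0]
    - [0.9,-0.01,0,0,0,0,0]
    - [0.9,-0.014,0,0,0,0,0]
    - [0.9,-0.017,0,0,0,0,0]
    - [0.9,-0.02,0,0,0,0,0]
    - [0.9,-0.02,0,0,0,0,0]
    - [0.9,-0.02,0,0,0,0,0]

```text
time_s: 21.92
tcp_pos: [0.5719, 0.0484, 0.0713]
tool_rot: [-0.005, -0.016, 1.0, -0.001]
ft_force: [-12.1, 1.2, 13.2]
grip_width: 0.0197
gripper_force: 44.9
```

```bash
python3 to.py
```

```text
t 21.93 tcp [0.5719 0.0484 0.0713] xyaw -178.13 tilt [-0.52 -0.12] F [-12.1   1.2  13.2] w 0.0197 g 44.9 j [ 0.37  0.47 -0.31 -0.   -0.8  -1.9 ]
```

Home within 1 mm of where tube0's bar predicts. Release and go to the third bar.

apply_moves:
  series:
    - [0.6,0,0,-0.001,0,0,0]
    - [0.6,0,0,-0.001,0,0,0]
    - [0.6,0,0,-0.03,0,0,0]
    - [0.5,0,0,-0.08,0,0,0]
    - [0.4,0.03,0.06,-0.08,0,0,-6]
    - [0.4,0.06,0.12,-0.06,0,0,-12]
    - [0.4,0.1,0.18,-0.04,0,0,-18.6]
    - [0.4,0.13,0.235,-0.02,0,0,-18.6]

```text
time_s: 22.92
tcp_pos: [0.4517, 0.2593, 0.0985]
tool_rot: [0.001, -0.178, 0.984, 0.0]
ft_force: [1.1, 0.2, 0.6]
grip_width: 0.0519
gripper_force: 0.0
```

```bash
python3 see.py; python3 wr.py;python3 to.py .4275 .314 .0135 -159.4
```

```text
side white 183 [ 454.7 -273.5] [ 24.4 105. ] 2.4 z [0.075 0.079 0.081]
side or_mat 493 [471.5 333.2] [ 21.3 159.1] 20.3 z [0.017 0.02  0.022]
top white 363 [ 485.4 -274.6] [ 21.9 159.9] 2.9 z [0.077 0.08  0.084]
top knobs 62 [643.4 -89.1] [23.9 25.7] -42.1 z [0.082 0.085 0.09 ]
top or_mat 49 [411.2 307.9] [18.2 27.1] 23.6 z [0.016 0.019 0.022]
top or_tube 35 [687.6  53.2] [15.5 18.7] 1.8 z [0.076 0.079 0.082]
top or_tube 37 [691.1 -13.1] [17.8 19. ] -85.9 z [0.074 0.077 0.08 ]
top or_tube 104 [568.7 -17.5] [15.5 53.5] 1.4 z [0.075 0.078 0.082]
top or_tube 91 [565.8  46.5] [15.3 52.6] 1.8 z [0.074 0.078 0.081]
[347. 227.] [431.3 315.1] [22.3 79. ] 20.6
t 23.07 tcp [0.451  0.2596 0.0978] xyaw -159.27 tilt [-0.07 -0.07] F [ 0.5 -0.6  0.1] w 0.0524 g 0.0 j [ 0.83  0.35 -0.42 -0.   -0.8  -2.04]
[0.0026, 0.0592, 0.0843] [-0.0, -0.1, 0.1] rows>= 1.6
```

apply_moves:
  series:
    - [0.4,0.003,0.059,0,0,0,0]
    - [0.4,0.003,0.059,0.03,0,0,0]
    - [0.4,0.003,0.059,0.065,0,0,0]
    - [0.4,0.003,0.059,0.0845,0,0,0]
    - [0.4,0.003,0.059,0.0845,0,0,0]
    - [0.9,0.003,0.059,0.0845,0,0,0]
    - [0.9,0.003,0.059,0.0845,0,0,0]
    - [0.9,0.003,0.059,0.0845,0,0,0]

```text
time_s: 24.08
tcp_pos: [0.4294, 0.3121, 0.0152]
tool_rot: [0.001, -0.177, 0.984, 0.001]
ft_force: [0.8, -0.5, 0.1]
grip_width: 0.0301
gripper_force: 0.0
```

apply_moves:
  series:
    - [0.9,0,0,0,0,0,0]
    - [0.9,0,0,0,0,0,0]

```text
time_s: 24.32
tcp_pos: [0.4293, 0.3124, 0.015]
tool_rot: [0.001, -0.178, 0.984, 0.0]
ft_force: [0.1, 0.1, 3.0]
grip_width: 0.0197
gripper_force: 44.8
```

```bash
python3 to.py .4275 .314 .115 -159.4 .449 .111 .115 -178.1 .449 .111 .073 -178.1
```

```text
t 24.32 tcp [0.4293 0.3124 0.015 ] xyaw -159.53 tilt [0.06 0.07] F [0.1 0.1 3. ] w 0.0197 g 44.8 j [ 0.93  0.49 -0.47  0.   -0.61 -2.15]
[0.001, 0.0023, -0.1] [0.0, 0.1, -0.1] rows>= 1.6
[0.0519, -0.1954, -0.1002] [0.1, 0.1, 18.6] rows>= 3.3
[0.0519, -0.1955, -0.0582] [0.1, 0.1, 18.6] rows>= 0.7
```

apply_moves:
  series:
    - [0.9,0,0,-0.04,0,0,0]
    - [0.9,0,0,-0.1,0,0,0]
    - [0.9,0.01,-0.05,-0.1,0,0,6]
    - [0.9,0.03,-0.1,-0.1,0,0,13]
    - [0.9,0.045,-0.15,-0.1,0,0,18.6]
    - [0.9,0.052,-0.195,-0.1,0,0,18.6]
    - [0.9,0.052,-0.195,-0.075,0,0,18.6]
    - [0.9,0.052,-0.195,-0.059,0,0,18.6]

```text
time_s: 25.32
tcp_pos: [0.4476, 0.1096, 0.0724]
tool_rot: [-0.001, -0.015, 1.0, -0.0]
ft_force: [-0.1, 0.4, -1.8]
grip_width: 0.0194
gripper_force: 44.8
```

apply_moves:
  series:
    - [0.9,0,0,0,0,0,0]
    - [0.9,0,0,0,0,0,0]
    - [0.9,0,0,0,0,0,0]

```text
time_s: 25.7
tcp_pos: [0.4488, 0.1114, 0.0741]
tool_rot: [0.001, -0.016, 1.0, 0.0]
ft_force: [0.5, -0.1, -1.9]
grip_width: 0.0197
gripper_force: 44.8
```

```bash
python3 to.py .449 .110 .0735 -178.1; python3 see.py|grep tube
```

```text
t 25.7 tcp [0.4488 0.1114 0.0741] xyaw -178.12 tilt [0.07 0.04] F [ 0.5 -0.1 -1.9] w 0.0197 g 44.8 j [ 0.6   0.3  -0.59  0.   -0.68 -2.13]
[-0.0002, -0.0014, 0.0006] [0.0, 0.1, -0.0] rows>= 0.0
side or_tube 70 [430. 111.] [19.3 29.5] -2.1 z [0.076 0.078 0.081]
top or_tube 32 [688.6  53.2] [15.6 18.9] 2.0 z [0.074 0.078 0.082]
top or_tube 39 [689.8 -13.4] [18.  18.7] -88.5 z [0.073 0.078 0.081]
top or_tube 101 [568.6 -17.5] [15.5 53.6] 1.2 z [0.075 0.078 0.081]
top or_tube 92 [565.8  46.5] [15.3 53.5] 1.6 z [0.074 0.078 0.082]
```

apply_moves:
  series:
    - [0.9,-0.015,-0.001,0,0,0,0]
    - [0.9,-0.03,-0.001,0,0,0,0]
    - [0.9,-0.045,-0.001,0,0,0,0]
    - [0.9,-0.06,-0.001,0,0,0,0]
    - [0.9,-0.075,-0.001,0,0,0,0]
    - [0.9,-0.09,-0.001,0,0,0,0]
    - [0.9,-0.105,-0.001,0,0,0,0]
    - [0.9,-0.105,-0.001,0,0,0,0]

```text
time_s: 26.8
tcp_pos: [0.5546, 0.1135, 0.0732]
tool_rot: [0.0, -0.016, 1.0, 0.0]
ft_force: [-0.1, -0.8, -1.5]
grip_width: 0.0194
gripper_force: 44.8
```

```bash
python3 to.py
```

```text
t 26.8 tcp [0.5546 0.1135 0.0732] xyaw -178.18 tilt [0.04 0.01] F [-0.1 -0.8 -1.5] w 0.0194 g 44.8 j [ 0.49  0.45 -0.34  0.   -0.78 -2.03]
```

apply_moves:
  series:
    - [0.9,-0.006,0,0,0,0,0]
    - [0.9,-0.01,0,0,0,0,0]
    - [0.9,-0.014,0,0,0,0,0]
    - [0.9,-0.017,0,0,0,0,0]
    - [0.9,-0.021,0,0,0,0,0]
    - [0.9,-0.021,0,0,0,0,0]
    - [0.9,-0.021,0,0,0,0,0]

```text
time_s: 27.68
tcp_pos: [0.5688, 0.113, 0.073]
tool_rot: [-0.006, -0.016, 1.0, -0.001]
ft_force: [-12.9, 2.5, 7.7]
grip_width: 0.0196
gripper_force: 44.8
```

```bash
python3 to.py
```

```text
t 27.68 tcp [0.5688 0.113  0.073 ] xyaw -178.16 tilt [-0.67 -0.17] F [-12.9   2.5   7.7] w 0.0196 g 44.8 j [ 0.47  0.47 -0.29 -0.   -0.82 -2.01]
```

apply_moves:
  series:
    - [0.6,0,0,-0.001,0,0,0]
    - [0.6,0,0,-0.001,0,0,0]
    - [0.6,0,0,-0.03,0,0,0]
    - [0.5,0,0,-0.09,0,0,0]
    - [0.42,-0.02,-0.06,-0.1,0,0,0]
    - [0.42,-0.04,-0.12,-0.1,0,0,0]
    - [0.42,-0.066,-0.18,-0.1,0,0,0]
    - [0.42,-0.066,-0.203,-0.1,0,0,0]

```text
time_s: 28.68
tcp_pos: [0.6485, -0.09, 0.173]
tool_rot: [0.001, -0.015, 1.0, -0.0]
ft_force: [0.2, 0.3, -0.0]
grip_width: 0.05
gripper_force: 0.0
```

```bash
python3 see.py; python3 to.py .642 -.0885 .0755 -178.1;  python3 - <<'E'
import cv2,numpy as np
a=cv2.imread('pics/side_now.png')[110:240,170:400];b=cv2.imread('pics/top_now.png')[110:240,200:400]
cv2.imwrite('pics/f4.png',np.vstack([cv2.resize(x,(500,290),interpolation=cv2.INTER_CUBIC) for x in(a,b)]))
E
```

```text
side white 271 [ 482.5 -271.9] [ 25.3 159.7] 2.1 z [0.076 0.079 0.081]
side knobs 51 [641.  -87.8] [23.1 23.5] 44.7 z [0.08  0.084 0.086]
side or_tube 25 [691.2 -11.9] [16.  20.3] -83.1 z [0.073 0.077 0.079]
side or_tube 30 [688.4  56.1] [15.1 21.1] -84.1 z [0.072 0.077 0.079]
side or_tube 131 [570.3 -15.8] [21.8 62. ] 0.2 z [0.072 0.077 0.079]
side or_tube 29 [687.1 121.7] [15.5 20.5] -73.3 z [0.075 0.077 0.08 ]
side or_tube 137 [569.6  49.4] [21.  64.1] 2.5 z [0.073 0.077 0.079]
side or_tube 155 [566.5 114.3] [21.9 62.1] 3.1 z [0.073 0.077 0.079]
top white 371 [ 485.6 -274.5] [ 21.8 159.8] 3.1 z [0.076 0.08  0.084]
top knobs 53 [643.5 -89.3] [22.  24.6] -3.4 z [0.083 0.085 0.089]
top or_tube 22 [575.7 -23.9] [ 5.8 40.8] 11.7 z [0.075 0.079 0.081]
t 28.77 tcp [ 0.6476 -0.0901  0.1729] xyaw -178.41 tilt [ 0.02 -0.03] F [-1.2  0.8 -0.8] w 0.0504 g 0.0 j [ 0.11  0.47  0.    0.   -1.1  -1.65]
[0.0055, 0.0018, 0.0974] [-0.0, 0.0, -0.3] rows>= 1.6
```

View pics/f4.png

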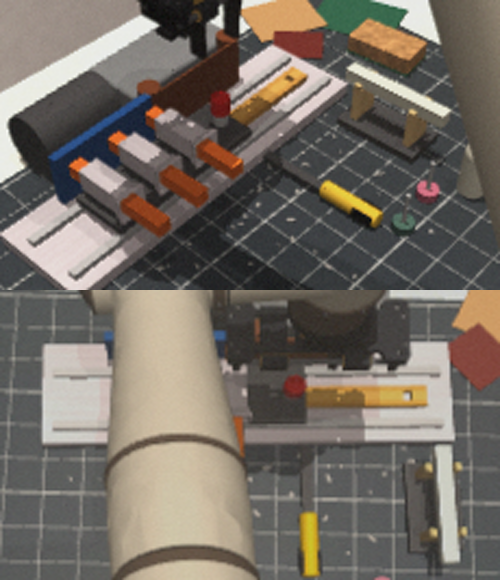

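All three orange bars stick out past the far tube ends to the blue plate with equal tails, and the white bar spans both posts. Now the knob again.

apply_moves:
  series:
    - [0.42,0.005,0.001,0,0,0,0]
    - [0.42,0.005,0.001,0.05,0,0,0]
    - [0.42,0.005,0.001,0.09,0,0,0]
    - [0.42,0.005,0.001,0.097,0,0,0]
    - [0.42,0.005,0.001,0.097,0,0,0]
    - [0.8,0.005,0.001,0.097,0,0,0]
    - [0.8,0.005,0.001,0.097,0,0,0]
    - [0.8,0.005,0.001,0.097,0,0,0]
  squeeze: 35

```text
time_s: 29.78
tcp_pos: [0.6427, -0.0866, 0.0778]
tool_rot: [0.001, -0.016, 1.0, -0.001]
ft_force: [-0.2, -8.9, 3.2]
grip_width: 0.0285
gripper_force: 4.5
```

apply_moves:
  series:
    - [0.8,0,0,0,0,0,0]
    - [0.8,0,0,-0.006,0,0,0]
    - [0.8,0,0,-0.012,0,0,0]
    - [0.8,0,0,-0.016,0,0,0]
    - [0.8,0,0,-0.016,0,0,0]

```text
time_s: 30.4
tcp_pos: [0.6425, -0.0855, 0.0916]
tool_rot: [0.001, -0.016, 1.0, 0.0]
ft_force: [6.1, -1.7, -6.9]
grip_width: 0.0269
gripper_force: 35.0
```

```bash
python3 to.py
```

```text
t 30.4 tcp [ 0.6425 -0.0855  0.0916] xyaw -178.16 tilt [0.07 0.05] F [ 6.1 -1.7 -6.9] w 0.0269 g 35.0 j [ 0.12  0.54 -0.11 -0.   -0.92 -1.65]
```

apply_moves:
  series:
    - [0.8,0,-0.015,0,0,0,0]
    - [0.8,0,-0.035,0,0,0,0]
    - [0.8,0,-0.06,0,0,0,0]
    - [0.8,0,-0.085,0,0,0,0]
    - [0.8,0,-0.11,0,0,0,0]
    - [0.8,0,-0.135,0,0,0,0]
    - [0.8,0,-0.148,0,0,0,0]
    - [0.8,0,-0.153,0,0,0,0]

```text
time_s: 31.4
tcp_pos: [0.6481, -0.2381, 0.0913]
tool_rot: [0.001, -0.016, 1.0, 0.001]
ft_force: [6.0, 2.0, -7.1]
grip_width: 0.0268
gripper_force: 35.0
```

```bash
python3 to.py .648 -.2394 .092 -178.2
```

```text
t 31.4 tcp [ 0.6481 -0.2381  0.0913] xyaw -178.19 tilt [0.15 0.11] F [ 6.   2.  -7.1] w 0.0268 g 35.0 j [-0.12  0.6   0.01 -0.   -0.98 -1.42]
[0.0001, -0.0013, -0.0007] [0.1, 0.2, 0.0] rows>= 0.0
```

apply_moves:
  series:
    - [0.8,0,-0.001,0,0,0,0]
    - [0.8,0,-0.001,0.005,0,0,0]
    - [0.8,0,-0.001,0.01,0,0,0]
    - [0.8,0,-0.001,0.014,0,0,0]
    - [0.8,0,-0.001,0.014,0,0,0]

```text
time_s: 32.02
tcp_pos: [0.6481, -0.2388, 0.0783]
tool_rot: [0.001, -0.016, 1.0, 0.0]
ft_force: [5.1, 0.6, -4.1]
grip_width: 0.0272
gripper_force: 35.0
```

```bash
python3 to.py
```

```text
t 32.02 tcp [ 0.6481 -0.2388  0.0783] xyaw -178.12 tilt [0.14 0.04] F [ 5.1  0.6 -4.1] w 0.0272 g 35.0 j [-0.12  0.62  0.   -0.   -0.95 -1.42]
```

apply_moves:
  series:
    - [0.42,0,0,0,0,0,0]
    - [0.42,0,0,0,0,0,0]
    - [0.42,0,0,0,0,0,0]
    - [0.42,0,0,-0.04,0,0,0]
    - [0.42,0,0,-0.1,0,0,0]
    - [0.42,0.02,0.06,-0.15,0,0,0]
    - [0.42,0.04,0.12,-0.19,0,0,0]
    - [0.42,0.06,0.18,-0.21,0,0,0]

```text
time_s: 33.02
tcp_pos: [0.5911, -0.09, 0.2777]
tool_rot: [0.001, -0.016, 1.0, -0.0]
ft_force: [1.5, 0.6, 0.3]
grip_width: 0.0504
gripper_force: 0.0
```

apply_moves:
  series:
    - [0.42,0.03,0.06,0,0,0,0]
    - [0.42,0.06,0.12,0,0,0,0]
    - [0.42,0.09,0.18,0,0,0,0]
    - [0.42,0.1,0.23,0,0,0,0]
    - [0.42,0.1,0.26,0,0,0,0]
    - [0.42,0.1,0.26,0,0,0,0]
    - [0.42,0.1,0.26,0,0,0,0]

```text
time_s: 33.9
tcp_pos: [0.4831, 0.1652, 0.2756]
tool_rot: [-0.0, -0.016, 1.0, -0.0]
ft_force: [0.8, -0.0, 0.4]
grip_width: 0.0504
gripper_force: 0.0
```

```bash
python3 see.py; python3 to.py; python3 - <<'E'
import cv2,numpy as np
a=cv2.imread('pics/side_now.png')[90:240,170:400];b=cv2.imread('pics/top_now.png')[90:240,200:430]
cv2.imwrite('pics/f5.png',np.vstack([cv2.resize(x,(455,297),interpolation=cv2.INTER_CUBIC) for x in(a,b)]))
E
```

```text
side white 274 [ 482.3 -272.1] [ 24.6 161.6] 2.5 z [0.075 0.079 0.081]
side knobs 45 [ 646.7 -235.8] [25.3 25.9] -47.7 z [0.08  0.084 0.086]
side knobs 158 [ 641.2 -163.8] [34.2 82. ] -0.8 z [0.082 0.084 0.089]
side knobs 174 [638.3 -96. ] [36.4 81.7] 3.2 z [0.082 0.084 0.089]
side or_tube 26 [ 697.2 -159.3] [15.3 25.7] -69.7 z [0.073 0.076 0.08 ]
side or_tube 28 [694.3 -94.9] [18.8 22.1] -87.1 z [0.073 0.077 0.08 ]
side or_tube 109 [ 574.9 -164.8] [23. 61.] 3.2 z [0.072 0.077 0.08 ]
side or_tube 118 [573.1 -99. ] [23.  61.4] 3.1 z [0.073 0.077 0.079]
side or_tube 132 [570.6 -35. ] [23.2 64.8] 2.4 z [0.072 0.077 0.079]
top white 368 [ 485.6 -274.8] [ 21.1 160.1] 2.9 z [0.077 0.08  0.084]
top knobs 264 [645.5 -96.2] [40.5 94.8] 7.3 z [0.081 0.085 0.091]
top knobs 264 [ 644.  -166.5] [40.3 84.7] -1.6 z [0.082 0.086 0.091]
top knobs 61 [ 648.9 -238.6] [24.  25.8] 87.1 z [0.08  0.085 0.089]
top or_tube 35 [691.4 -30.5] [15.7 18.2] 0.3 z [0.075 0.078 0.082]
top or_tube 34 [692.8 -95.9] [15.6 18.5] 0.5 z [0.075 0.078 0.081]
top or_tube 30 [ 696.7 -162.9] [14.5 18.2] -86.4 z [0.075 0.078 0.082]
top or_tube 105 [ 571.8 -100.9] [17.5 54.2] 5.0 z [0.074 0.077 0.081]
top or_tube 97 [ 574.1 -166.9] [16.5 53. ] 1.1 z [0.074 0.078 0.081]
top or_tube 98 [568.1 -36.1] [17.9 51.5] 4.5 z [0.074 0.079 0.082]
t 34.0 tcp [0.4834 0.1647 0.2756] xyaw -178.23 tilt [-0.02 -0.02] F [-0.6 -0.8 -0.6] w 0.0507 g 0.0 j [ 0.65  0.16 -0.19  0.   -1.22 -2.19]
```

View pics/f5.png

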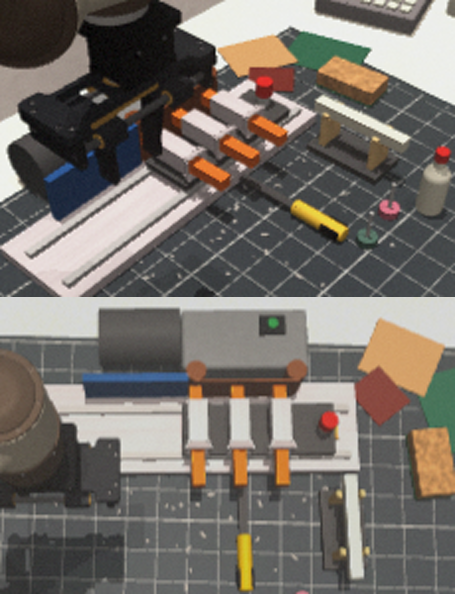

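The carriage is back at the sanding station with the knob at its starting position and height (z 0.085). The three orange bars reach the belt with equal tails, and the white bar lies on both posts.

```bash
python3 -c "
from workcell import r
print(r.finish_job())"
```

```text
the job is handed in; nothing more can be done
None
```

The job is handed in, with no verdict returned: the last images showed the carriage back at the sanding station with the pin down, all three orange bars home, the white bar seated on the rest, and the bystanders left alone.

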